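# Sort the bed parts into their trays and fit the last corner post

## Task

Sort the mixed bed parts lying on the bench: put the large bun foot, the small bun foot and both notched blocks each into the tray that already holds parts of the same kind and size, standing upright (feet on their base, blocks notch up) flat on the tray's bottom, and set the loose corner post upright and fully home in the empty corner socket of the stacking frame. Leave the tin standing where it is.

Things in the scene. Friction and masses are not known exactly. Their poses are not given: they have to be found in the camera images.
- foot_large_mid (a point): Loose large turned wooden bun foot (furniture foot), standing upright: 52 mm across at its widest (upright band from 11 to 29 mm up), 44 mm high, narrower neck (31 mm) on top, flat underside. The point is on its axis, 22 mm up; z up. About 70 g.
- foot_small_mid (a point): Loose small turned wooden bun foot, same shape and wood but smaller, standing upright: 36 mm across at its widest (upright band from 9 to 22 mm up), 34 mm high, neck 22 mm. The point is on its axis, 17 mm up; z up. About 30 g.
- block_a_mid (a point): Loose notched pine block, one of two alike: 64 mm long (x) x 30 mm wide (y) x 30 mm high, with a notch 14 mm wide and 10 mm deep across the middle of its upper face, open to both long sides. Lies flat on the bench, notch up. The point is its centre, 15 mm up; z up. About 50 g.
- block_b_mid (a point): Loose notched pine block, one of two alike: 64 mm long (x) x 30 mm wide (y) x 30 mm high, with a notch 14 mm wide and 10 mm deep across the middle of its upper face, open to both long sides. Lies flat on the bench, notch up. The point is its centre, 15 mm up; z up. About 50 g.
- post_mid (a point): Loose square pine post, 28 x 28 x 78 mm, standing upright on the bench. The point is its centre, 39 mm up; z up, x and y square to its sides. Both ends are alike. About 50 g.
- tray_large: Fixed shallow plywood tray, outside 150 (x) x 160 (y) x 18 mm high, walls and floor 5 mm thick; origin at the centre of its underside, z up, axes along its sides. Two large bun feet (52 mm across, 44 mm high) are fixed in it as samples along its +x (far) wall: centres at x = 40, y = -34 and 34 mm. Free floor: x from -70 to 14 mm, y from -75 to 75 mm.
- tray_small: Fixed shallow plywood tray, outside 150 (x) x 160 (y) x 18 mm high, walls and floor 5 mm thick; origin at the centre of its underside, z up, axes along its sides. Two small bun feet (36 mm across, 34 mm high) are fixed in it as samples along its +x (far) wall: centres at x = 45, y = -34 and 34 mm. Free floor: x from -70 to 27 mm, y from -75 to 75 mm.
- tray_block: Fixed shallow plywood tray, outside 150 (x) x 160 (y) x 18 mm high, walls and floor 5 mm thick; origin at the centre of its underside, z up, axes along its sides. Two notched blocks (64 x 30 x 30 mm, long side along y) are fixed in it as samples along its +x (far) wall: centres at x = 50, y = -36 and 36 mm. Free floor: x from -70 to 35 mm, y from -75 to 75 mm.
- socket (a point): Empty socket in the near left (-x, +y) corner of a fixed pine stacking frame, 150 x 158 x 24 mm high; 28 mm square posts, tops 84 mm above the bench, stand in its other corners, 104 mm away along +x and 112 mm along -y. Pocket 34 x 34 mm, 18 mm deep. The point: centre of its mouth, 24 mm above the bench; z up, x, y along the pocket's sides. A post fully home has its centre 21 mm above the point.
- tin_mid (a point): Bystander: closed metal tin, 54 mm across, 56 mm high, standing upright on the robot's side of the loose parts. The point is its centre, 28 mm up; z up.
Mind the look-alikes: they are no part of the job. Leave any green or turquoise look-alike of the part that bears block_b_mid alone.

How it is judged:
At the end, for the whole second after the job is handed in: Feet and blocks are in the tray of their kind, on its floor (within 5 mm), upright within 0.15 rad; the post's centre is within 8 mm of the socket's axis, 16 to 25.5 mm above its mouth, aligned within 0.12 rad, either end down; the tin is upright (0.2 rad), within 30 mm of its start (x of foot_large_mid in the frame of tray_large between -0.073 and 0.065 m and y of foot_large_mid in the frame of tray_large between -0.073 and 0.073 m and z of foot_large_mid in the frame of tray_large between 0.022 and 0.032 m and angle between each of foot_large_mid, foot_small_mid, block_a_mid, block_b_mid's own z axis and vertical below 0.15 rad and x of foot_small_mid in the frame of tray_small between -0.073 and 0.065 m and y of foot_small_mid in the frame of tray_small between -0.073 and 0.073 m and z of foot_small_mid in the frame of tray_small between 0.017 and 0.027 m and x of block_a_mid in the frame of tray_block between -0.073 and 0.065 m and y of block_a_mid in the frame of tray_block between -0.073 and 0.073 m and z of block_a_mid in the frame of tray_block between 0.015 and 0.025 m and x of block_b_mid in the frame of tray_block between -0.073 and 0.065 m and y of block_b_mid in the frame of tray_block between -0.073 and 0.073 m and z of block_b_mid in the frame of tray_block between 0.015 and 0.025 m and horizontal distance between post_mid and socket below 0.008 m and z of post_mid in the frame of socket between 0.016 and 0.0255 m and angle between the z axis of post_mid and the z axis of socket, either way round below 0.12 rad and distance of tin_mid from where it was at the start of the episode below 0.03 m and angle between tin_mid's own z axis and vertical below 0.2 rad); the robot touches nothing.
It fails at once if the tin is knocked over or pushed away (distance of tin_mid from where it was at the start of the episode above 0.03 m or angle between tin_mid's own z axis and vertical above 0.3 rad).
It also fails if it takes over 144 s, if anything falls off the work surface, if the arm or the gripper's body presses on something with over 40 N, if the wrist force passes 120 N, or if a joint passes its speed limit or range.

## Robot

A 6-joint arm with a two-finger parallel gripper is mounted at the origin on the work surface. World frame = base frame: x ahead of the robot, y to its left, z up, the work surface at z = 0. Lengths are in m, angles in rad, forces in N, time in s.
With the tool pointing down it reaches from about 0.35 to 0.95 m from the base axis. Payload 17.4 kg.
Tool frame: the origin (TCP) lies midway between the tips of the shut fingers; the grasp point (between the pads) lies 19 mm behind it; x points along the fingers, z is the direction in which the jaws open and shut, and the axes are right-handed (so a half turn about x gives the same grasp; the last joint's range is limited). The gripper opens to 93 mm and grips with 3 to 60 N. Pads are 15 mm wide; open, the fingers measure 128 mm over their backs; the gripper's body (75 mm by 188 mm) begins 65 mm behind the grasp point.
Start: joints at [1.158, 0.116, 1.442, -0, 1.584, -0.038], TCP at [0.247, 0.628, 0.219] pointing down, gripper open.
Joint ranges: [-2.83, 2.83], [-0.83, 2.19], [0.07, 2.5], [-1.14, 4.28], [0.01, 3], [-2.97, 2.97]. Speed limits (rad/s): [1.89, 1.89, 2.22, 3.14, 3.14, 3.14].

## Interface

Orientations are given as a unit quaternion [x, y, z, w].
In Python, from plant import sensors, imaging, manip, spotter gives the robot as it stands. The module is installed in compiled form; this text tells all that it offers.
- The arm moves only by the tool send_rows, never from a script. Its argument "motion" is one flat list of numbers, 5 for each row, row after row: the opening, from 0 (shut) to 1 (fully open), then the shift along the world's x, y, z in mm, then the turn about the world's z in degrees. In form: [fingers, dx, dy, dz, twist, fingers, dx, dy, dz, twist, ...]. A call has exactly 5 rows; each row is the pose to reach, as a shift and turn from the pose commanded when the call began; what a row does not reach only later rows make up. A row lasts 1/8 s, in which the tool goes at most 62.5 mm and 10.7 degrees, less where a joint would pass 70% of its speed; a pose out of reach is approached as far as the arm can. A call with a gripper value outside its range is refused whole. The fingers move at their own pace and stop on an object; the grip force is fixed at half the most. Time passes only in rows, so rows that repeat a pose let the fingers close, or fill a call up. It gives the time, the measured TCP pose, the force and the opening at its end, in the units of the state.
- sensors.get_state(): the state, without advancing time (a new reading comes with each control period).
- imaging.read_camera(name): name is "scene" or "top" or "wrist"; returns the picture (480x640x3 uint8, blue, green, red); there is no depth.
- imaging.get_calibration(name): a dict with "fx", "fy", "cx", "cy" (pixels), "D" ([k1, k2, p1, p2, k3] as OpenCV has them; the pictures are not rectified), "position" and "attitude" of the camera in the world; the wrist camera has in their place "hand_eye" (4x4, takes a point from camera to tool coordinates, whose origin is the TCP and whose axes are the tool frame's). Camera axes: x right, y up, looking along -z (the intrinsics and any distortion apply to the point x, -y, -z); pixel columns grow to the right and rows downward; lengths in m; the calibration is good to about 2 mm. A picture is of the moment at which its call begins: read the wrist's pose just before it. get_calibration takes no time and is no camera call.
- manip.job_done(): hands the job in, once; it reports no verdict.
Trained networks look in the newest picture that a camera, given by its name, has taken for a name from the list of things; names that differ only in an ending like _2 or _b are one class to them, and where a whole thing is asked for, a point or a joint stands for the part that bears it (a point fixed in the world has none). Each returns a list of dicts, best first, with "confidence" (0 to 1); they miss things now and then, are a little off and sometimes report something else, mostly with a low value. They report only what shows in the picture. A call takes as long as a camera call. They do not tell look-alikes from the thing itself.
- spotter.regions_of(camera, target): "region" (480x640 bool, what is visible of it) and "position" ([row, column] in pixels, amid what is visible of it).
The state is a dict: "time": time; "q": joint angles; "joint_velocities": joint speeds; "joint_torque": joint torques, N m; "eef_pos": TCP position; "tcp_rot": TCP orientation; "contact_force": force on the tool from outside, world axes, zero at the start; "wrist_torque": the same for the moment, N m; "width": opening from 0.0 (shut) to 1.0 (fully open).
Only numpy, scipy, OpenCV 4.12 (cv2) and the standard library are available. Lean on these libraries where they do the work, as an engineer would, in place of code of your own. Each camera call takes 0.05 s, during which the arm holds its last target.

## Working session

There is one attempt and no reset: what is moved stays moved. The work goes in short steps, Python scripts to look and compute and a tool call to move; the robot and the scene stay as the last step left them, time stands still between calls to the robot, and variables do not carry over. Pictures are saved under pics/ and viewed, and the job is handed in when it is done.

Besides the shell and the picture viewer there is one more tool, called after "Emit:" by a JSON object that holds its "name" and its "arguments". send_rows: Moves the arm, as the interface text tells. Its arguments: {"type":"object","properties":{"motion":{"type":"array","items":{"type":"number"}}},"required":["motion"]}

```bash
mkdir -p pics; python3 - <<'E'
from plant import sensors, imaging
import cv2
s=sensors.get_state(); print({k:v for k,v in s.items()})
for n in ("scene","top","wrist"):
    im=imaging.read_camera(n); cv2.imwrite(f"pics/{n}0.png",im); print(n,imaging.get_calibration(n))
E
```

```text
{'time': 0.0, 'q': array([ 1.15820671e+00,  1.16496535e-01,  1.44225652e+00,  1.96553981e-05,
        1.58398272e+00, -3.77778873e-02]), 'joint_velocities': array([ 8.86926192e-05,  2.66720732e-03,  2.91349999e-04,  1.00193124e-03,
       -1.17715590e-03, -8.37427000e-04]), 'joint_torque': array([ 5.20904679e-03, -7.21254301e+01, -6.22633123e+01,  7.83922523e-02,
        2.34648987e-02, -2.32027724e-04]), 'eef_pos': array([0.24702606, 0.62796414, 0.21790349]), 'tcp_rot': array([-0.3982989 ,  0.58474675,  0.39788116,  0.58405462]), 'contact_force': array([ 0.70451177, -0.27428582, -0.62928495]), 'wrist_torque': array([-0.00974572,  0.01715599,  0.02157718]), 'width': 1.0009008172004146}
scene {'fx': 483.01395453650815, 'fy': 483.01395453650815, 'cx': 315.08576155992967, 'cy': 240.09225386537494, 'D': array([-0.11898023,  0.        ,  0.        ,  0.        ,  0.        ]), 'position': array([0.79281407, 0.41401644, 0.81051032]), 'attitude': array([0.10173542, 0.28226554, 0.9041878 , 0.3040074 ])}
top {'fx': 606.0689349545528, 'fy': 606.0689349545528, 'cx': 308.42226060063786, 'cy': 245.6105884092577, 'D': array([0.01012006, 0.        , 0.        , 0.        , 0.        ]), 'position': array([0.34506337, 0.02369464, 1.16107805]), 'attitude': array([-0.01731471,  0.03287518,  0.71200179, -0.7011939 ])}
wrist {'fx': 388.28854961064457, 'fy': 388.28854961064457, 'cx': 315.6757064129529, 'cy': 240.78688801902064, 'D': array([-0.03432139,  0.        ,  0.        ,  0.        ,  0.        ]), 'hand_eye': array([[ 3.09627711e-04,  2.62539331e-01, -9.64921242e-01,
        -1.65885486e-01],
       [-1.36055091e-04,  9.64921291e-01,  2.62539301e-01,
         7.24459038e-02],
       [ 9.99999943e-01,  4.99930044e-05,  3.34486183e-04,
         8.51705196e-04],
       [ 0.00000000e+00,  0.00000000e+00,  0.00000000e+00,
         1.00000000e+00]])}
```

View pics/scene0.png

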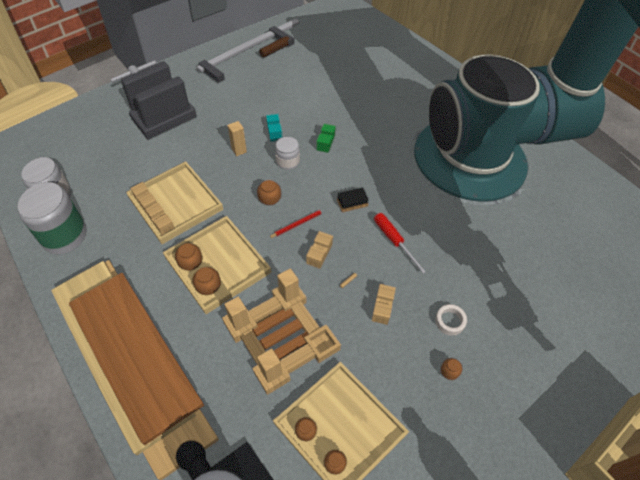

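View pics/top0.png

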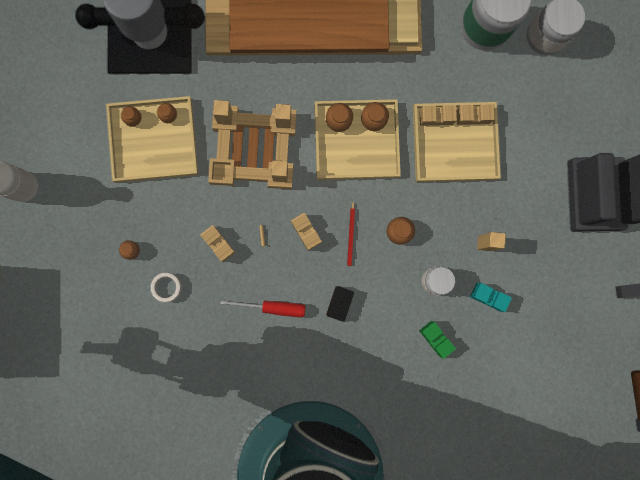

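View pics/wrist0.png

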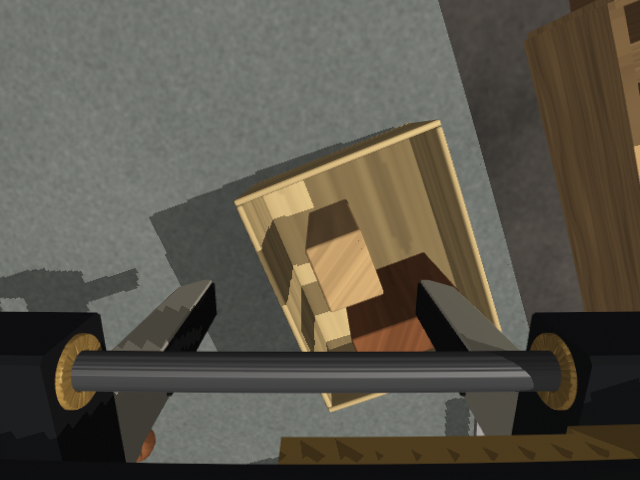

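The scene view shows all five loose parts, plus green and turquoise look-alikes beside the tin. In the top view (up is +x, left is +y) the parts are at about these pixels:

| Part | Top view (col, row) |
|---|---|
| Small foot | (130,250) |
| Blocks | (217,243) and (306,231) |
| Large foot | (400,230) |
| Post | (490,240) |
| Tin | (438,280) |
| Empty socket | (222,173) |

Next I'll triangulate from both cameras.

```bash
cat > h.py <<'E'
import numpy as np, cv2
from scipy.spatial.transform import Rotation as R
from plant import sensors, imaging, spotter
F=np.diag([1.,-1,-1])
def cam(name,state=None):
    c=imaging.get_calibration(name)
    K=np.array([[c['fx'],0,c['cx']],[0,c['fy'],c['cy']],[0,0,1]])
    if 'hand_eye' in c:
        T=np.eye(4);T[:3,:3]=R.from_quat(state['tcp_rot']).as_matrix();T[:3,3]=state['eef_pos'];T=T@c['hand_eye']
        Rw,p=T[:3,:3],T[:3,3]
    else: Rw,p=R.from_quat(c['attitude']).as_matrix(),c['position']
    return K,np.array(c['D'],float),Rw@F,np.array(p)   # Rw: cv cam->world
def proj(C,P):
    K,D,Rw,p=C; Rc=Rw.T
    return cv2.projectPoints(np.asarray(P,float).reshape(-1,3),cv2.Rodrigues(Rc)[0],-Rc@p,K,D)[0][:,0]
def ray(C,uv):
    K,D,Rw,p=C
    n=cv2.undistortPoints(np.asarray(uv,float).reshape(-1,1,2),K,D)[:,0]
    d=np.c_[n,np.ones(len(n))]@Rw.T
    return p,d/np.linalg.norm(d,axis=1)[:,None]
def at_z(C,uv,z):
    p,d=ray(C,uv); return p+d*((z-p[2])/d[:,2])[:,None]
def tri(obs):
    A=np.zeros((3,3));b=np.zeros(3)
    for C,uv in obs:
        p,d=ray(C,uv);M=np.eye(3)-np.outer(d[0],d[0]);A+=M;b+=M@p
    return np.linalg.solve(A,b)
E
python3 - <<'E'
from h import *
ct,cs=cam('top'),cam('scene')
M={}
for n in ("foot_large_mid","foot_small_mid","block_a_mid","post_mid","tin_mid","tray_large","tray_small","tray_block","socket"):
    for c,C in (("top",ct),("scene",cs)):
        try: r=spotter.regions_of(c,n)
        except Exception as e: print(n,e); continue
        for x in r:
            p=np.array(x['position']); m=x['region']; uv=p[::-1]
            M[f"{n}|{c}|{r.index(x)if 0 else len([k for k in M if k.startswith(n+'|'+c)])}"]=m
            print(n,c,round(x['confidence'],2),uv.round(1),m.sum(),at_z(C,[uv],.02)[0].round(3))
np.savez_compressed('m.npz',**M)
E
```

```text
foot_large_mid top 0.76 [400.8 232.7] 618 [ 0.448 -0.178  0.02 ]
foot_large_mid scene 0.64 [271.1 191.2] 512 [ 0.448 -0.177  0.02 ]
foot_small_mid top 0.66 [128.7 249. ] 341 [0.425 0.335 0.02 ]
foot_small_mid scene 0.76 [452.2 366.1] 392 [0.422 0.333 0.02 ]
block_a_mid top 0.59 [215.8 243.5] 579 [0.433 0.172 0.02 ]
block_a_mid top 0.21 [151.  141.6] 6801 [0.628 0.294 0.02 ]
block_a_mid scene 0.87 [383.4 301.9] 652 [0.434 0.168 0.02 ]
post_mid top 0.85 [491.2 241.8] 434 [ 0.428 -0.349  0.02 ]
post_mid scene 0.55 [236.  138.9] 449 [ 0.422 -0.361  0.02 ]
tin_mid top 0.88 [436.8 280.2] 771 [ 0.357 -0.243  0.02 ]
tin_mid scene 0.7 [290.3 150.9] 664 [ 0.344 -0.252  0.02 ]
tin_mid scene 0.38 [338.9 428. ] 9092 [0.641 0.295 0.02 ]
tray_large top 0.61 [357.3 141.2] 6547 [ 0.625 -0.099  0.02 ]
tray_large top 0.51 [492.  245.7] 421 [ 0.421 -0.351  0.02 ]
tray_large scene 0.56 [215.3 265.3] 5722 [ 0.64  -0.087  0.02 ]
tray_small top 0.65 [152.4 140.6] 6825 [0.63  0.291 0.02 ]
tray_small scene 0.73 [236.4 138.2] 453 [ 0.42  -0.363  0.02 ]
tray_small scene 0.55 [340.2 427. ] 9088 [0.639 0.295 0.02 ]
tray_block top 0.91 [457.8 142.7] 6614 [ 0.62  -0.292  0.02 ]
tray_block scene 0.57 [174.4 203.8] 4285 [ 0.632 -0.272  0.02 ]
tray_block scene 0.46 [383.  303.2] 646 [0.436 0.169 0.02 ]
socket top 0.91 [252.4 141.9] 5478 [0.626 0.102 0.02 ]
socket top 0.45 [459.3 142.8] 6573 [ 0.62  -0.295  0.02 ]
socket top 0.41 [151.7 139.8] 6768 [0.632 0.292 0.02 ]
socket scene 0.74 [279.7 335.3] 6942 [0.624 0.107 0.02 ]
```

```bash
python3 - <<'E'
import cv2
t=cv2.imread('pics/top0.png');s=cv2.imread('pics/scene0.png')
cv2.imwrite('pics/topz.png',cv2.resize(t[80:280,90:350],None,fx=3,fy=3,interpolation=cv2.INTER_CUBIC))
cv2.imwrite('pics/scz.png',cv2.resize(s[220:400,200:480],None,fx=2.8,fy=2.8,interpolation=cv2.INTER_CUBIC))
E
```

```text
(no output)
```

View pics/topz.png

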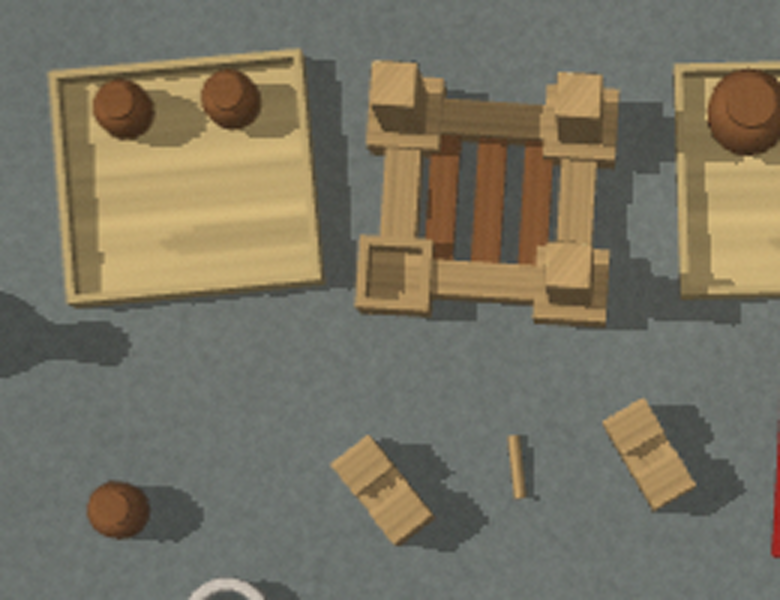

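View pics/scz.png

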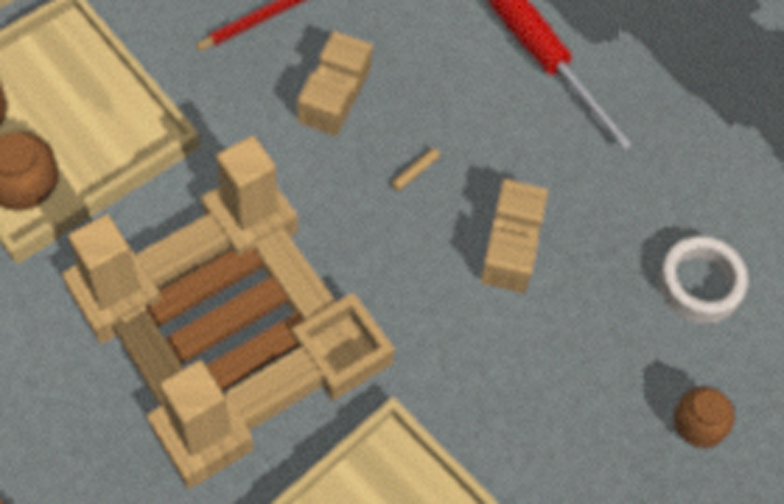

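```bash
cat > fit.py <<'E'
from h import *
from scipy.optimize import minimize
def box(l,w,z0,z1):
    return np.array([[sx*l/2,sy*w/2,z] for sx in(-1,1) for sy in(-1,1) for z in(z0,z1)])
def rev(prof):
    t=np.linspace(0,2*np.pi,48,endpoint=False)
    return np.concatenate([np.c_[r*np.cos(t),r*np.sin(t),0*t+z] for r,z in prof])
FL=rev([(.019,0),(.026,.011),(.026,.029),(.0155,.044)])
FS=rev([(.013,0),(.018,.009),(.018,.022),(.011,.034)])
BL=box(.064,.030,0,.030); PO=box(.028,.028,0,.078); TIN=rev([(.027,0),(.027,.056)])
def woodmask(im):
    h=cv2.cvtColor(im,cv2.COLOR_BGR2HSV)
    return ((h[...,1]>70)&(h[...,0]<28)&(h[...,2]>50)).astype(np.uint8)
def sil(C,P,S=4):
    uv=proj(C,P); m=np.zeros((480,640),np.uint8)
    h=cv2.convexHull(((uv)*16).astype(np.int32))
    cv2.fillConvexPoly(m,h,255,lineType=cv2.LINE_AA,shift=4); return m/255.
def fit(model,views,x0,zfree=True):
    # views: list (C,mask), x0:[x,y,yaw]
    def cost(p):
        c,s=np.cos(p[2]/20),np.sin(p[2]/20)
        P=model@np.array([[c,s,0],[-s,c,0],[0,0,1]])+[p[0]/100,p[1]/100,p[3]/100]
        e=0
        for C,m in views:
            S=sil(C,P); e+=np.abs(S-m).sum()/m.sum()
        return e
    best=None
    for dz in (0,):
      for yaw in x0[2]:
        r=minimize(cost,[x0[0]*100,x0[1]*100,yaw*20,dz],method='Nelder-Mead',options=dict(initial_simplex=np.array([[x0[0]*100,x0[1]*100,yaw*20,0]]+[[x0[0]*100+(i==0),x0[1]*100+(i==1),yaw*20+4*(i==2),1.*(i==3)] for i in range(4)]),xatol=.005,fatol=1e-4,maxiter=600))
        if best is None or r.fun<best.fun: best=r
    p=best.x; return np.array([p[0]/100,p[1]/100,p[3]/100]),p[2]/20,best.fun
def comp(m,uv,rad=14):
    n,l=cv2.connectedComponents(m)
    u,v=map(int,np.round(uv)); w=l[v-4:v+5,u-4:u+5]; w=w[w>0]
    return (l==np.bincount(w).argmax()).astype(np.uint8)
E
python3 - <<'E'
from fit import *
C={'top':cam('top'),'scene':cam('scene')}
ims={k:cv2.imread(f'pics/{k}0.png') for k in C}
wm={k:woodmask(v) for k,v in ims.items()}
yaws=np.radians([0,30,60,90,120,150])
for n,mod,t,s,ya in (("FL",FL,(400,231),(270,192),[0]),("FS",FS,(129,250),(452,368),[0]),("A",BL,(217,243),(383,302),yaws),("B",BL,(306,231),(320,249),yaws),("post",PO,(491,241),(236,138),yaws[:3])):
    V=[(C['top'],comp(wm['top'],t)),(C['scene'],comp(wm['scene'],s))]
    p0=at_z(C['top'],[t],.02)[0]
    p,y,f=fit(mod,V,[p0[0],p0[1],ya])
    print(n,p.round(4),"yaw",round(np.degrees(y),1),"cost",round(f,3),[int(m.sum()) for _,m in V])
    for k,(c,m) in enumerate(V):
        q,yy,ff=None,None,None
# tin
z=np.load('m.npz')
V=[(C['top'],z['tin_mid|top|0'].astype(float)),(C['scene'],z['tin_mid|scene|0'].astype(float))]
p,y,f=fit(TIN,V,[.35,-.24,[0]]);print('tin',p.round(4),round(f,3))
for n in('large','small','block'):
    V=[(C['top'],z[f'tray_{n}|top|0'].astype(float)),(C['scene'],z[f'tray_{n}|scene|{1 if n=="small" else 0}'].astype(float))]
    mod=box(.150,.160,0,.018)
    m0=at_z(C['top'],[np.argwhere(V[0][1]>0).mean(0)[::-1]],.01)[0]
    p,y,f=fit(mod,V,[m0[0],m0[1],[0]]);print(n,p.round(4),np.degrees(y).round(1),round(f,3))
# socket: pocket mouth corners picked in zoomed top (3x, offset 90,80) and scene (2.8x, 200,220)
tp=np.array([[370,248],[422,249],[420,300],[367,298]])/3+[90,80]
sp=np.array([[304,338],[346,309],[380,341],[336,375]])/2.8+[200,220]
print('top z.024',at_z(C['top'],tp,.024).round(4)); print(at_z(C['scene'],sp,.024).round(4))
a=tp.mean(0);b=sp.mean(0)
print('tri',tri([(C['top'],[a]),(C['scene'],[b])]).round(4))
E
```

```text
FL [ 0.4533 -0.1779 -0.0025] yaw 12.1 cost 0.302 [607, 472]
FS [ 0.4235  0.3354 -0.0029] yaw 18.7 cost 0.388 [306, 359]
A [ 0.4334  0.1689 -0.0009] yaw 37.2 cost 0.256 [593, 637]
B [ 0.4545  0.0015 -0.002 ] yaw 30.7 cost 0.272 [575, 605]
post [ 0.428  -0.3441 -0.0035] yaw 70.2 cost 0.395 [460, 447]
tin [ 0.3555 -0.2451 -0.0059] 0.38
large [ 0.6317 -0.1003 -0.0036] 0.6 0.068
small [ 0.6366  0.294  -0.0049] 5.1 0.055
block [ 0.6259 -0.2937 -0.005 ] 0.3 0.098
top z.024 [[0.5857 0.1755 0.024 ]
 [0.5847 0.1428 0.024 ]
 [0.5522 0.1443 0.024 ]
 [0.5539 0.1775 0.024 ]]
[[0.5906 0.1467 0.024 ]
 [0.5576 0.147  0.024 ]
 [0.5541 0.1768 0.024 ]
 [0.5896 0.178  0.024 ]]
tri [0.5708 0.1604 0.0172]
```

Both views agree. The fitted bottoms come out 1–4 mm below the bench, within the calibration error, and the part sizes match. The pocket mouth triangulates near (0.570, 0.160). I'll check the tool orientation, then go to the small foot first.

```bash
cat > st.py <<'E'
from h import *
s=sensors.get_state(); M=R.from_quat(s['tcp_rot']).as_matrix()
print('t',round(s['time'],2),'pos',(s['eef_pos']*1000).round(1),'toolx',M[:,0].round(3),'jawyaw',np.degrees(np.arctan2(M[1,2],M[0,2])).round(1),'F',s['contact_force'].round(1),'w',round(s['width'],3),'q6',s['q'][5].round(2))
E
python3 st.py
```

```text
t 1.05 pos [247.1 628.1 218.7] toolx [ 0.  0. -1.] jawyaw 68.5 F [0.1 0.2 0. ] w 1.002 q6 -0.04
```

Emit:
{"name": "send_rows", "arguments": {"motion": [1,30,-50,0,5,1,60,-100,0,10,1,90,-150,0,15,1,120,-200,-20,21.5,1,150,-250,-40,21.5]}}

```text
time: 1.68
eef_pos: [0.3978, 0.3765, 0.1785]
tcp_rot: [0.501, -0.499, -0.501, -0.5]
contact_force: [0.4, 0.9, 0.0]
width: 1.001
```

Emit:
{"name": "send_rows", "arguments": {"motion": [0.7,26,-43,-30,0,0.7,26,-43,-30,0,0.7,26,-43,-30,0,0.7,26,-43,-30,0,0.7,26,-43,-30,0]}}

```text
time: 2.3
eef_pos: [0.4228, 0.3361, 0.1492]
tcp_rot: [0.5, -0.499, -0.5, -0.5]
contact_force: [-0.1, 0.9, -0.5]
width: 0.701
```

```bash
cat > wr.py <<'E'
import sys
from fit import *
s=sensors.get_state(); im=imaging.read_camera('wrist'); C=cam('wrist',s)
cv2.imwrite(f'pics/{sys.argv[1]}.png',im)
np.savez(f'{sys.argv[1]}.npz',K=C[0],D=C[1],R=C[2],p=C[3],im=im)
E
python3 st.py; python3 wr.py w1
```

```text
t 2.3 pos [422.8 336.1 149.2] toolx [ 0.001  0.    -1.   ] jawyaw 90.1 F [-0.1  0.9 -0.5] w 0.701 q6 -0.95
```

View pics/w1.png

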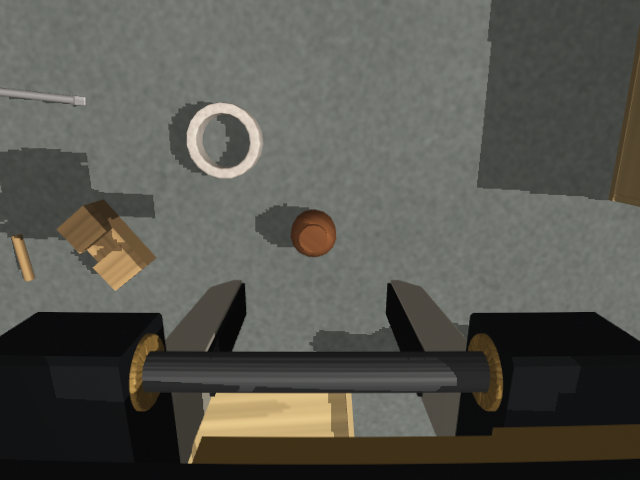

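The wrist view (right is +y, up is towards the robot) shows the small foot centred between the fingers at about (314,234), and block A at left (107,245). I'll fit both with this view added.

```bash
cat >> fit.py <<'E'
def ldw(n):
    z=np.load(n+'.npz'); return (z['K'],z['D'],z['R'],z['p']),z['im']
def refit(mod,wn,wuv,x0,others=()):
    C,im=ldw(wn); V=[(C,comp(woodmask(im),wuv))]
    for k,uv in others:
        V.append((cam(k),comp(woodmask(cv2.imread(f'pics/{k}0.png')),uv)))
    p,y,f=fit(mod,V,x0); return p.round(4),round(np.degrees(y),1),round(f,3),V[0][1].sum()
E
python3 - <<'E'
from fit import *
y=np.radians([0,30,60])
print(refit(FS,'w1',(314,234),[.4235,.3354,[0]]), refit(FS,'w1',(314,234),[.4235,.3354,[0]],[('top',(129,250)),('scene',(452,368))]))
print(refit(BL,'w1',(107,245),[.4334,.1689,y]), refit(BL,'w1',(107,245),[.4334,.1689,y],[('top',(217,243)),('scene',(383,302))]))
E
```

```text
(array([ 0.4289,  0.3347, -0.0128]), np.float64(11.3), np.float64(0.03), np.uint64(1689)) (array([ 0.4253,  0.3351, -0.0009]), np.float64(2.6), np.float64(0.503), np.uint64(1689))
(array([ 0.4367,  0.166 , -0.0052]), np.float64(37.7), np.float64(0.045), np.uint64(4489)) (array([0.4346, 0.1694, 0.0007]), np.float64(37.5), np.float64(0.343), np.uint64(4489))
```

Emit:
{"name": "send_rows", "arguments": {"motion": [0.6,3,-1,-50,0,0.6,3,-1,-95,0,0.6,3,-1,-130,0,0.6,3,-1,-147,0,0.6,3,-1,-147,0]}}

```text
time: 2.98
eef_pos: [0.4262, 0.3346, 0.002]
tcp_rot: [0.5, -0.5, -0.5, -0.5]
contact_force: [0.3, -0.3, 0.3]
width: 0.602
```

Emit:
{"name": "send_rows", "arguments": {"motion": [0,0,0,0,0,0,0,0,0,0,0,0,0,0,0,0,0,0,0,0,0,0,0,0,0]}}

```text
time: 3.6
eef_pos: [0.4263, 0.3344, 0.0021]
tcp_rot: [-0.5, 0.5, 0.5, 0.5]
contact_force: [-0.4, 1.2, 5.6]
width: 0.378
```

Emit:
{"name": "send_rows", "arguments": {"motion": [0,0,0,50,0,0,20,-5,70,0,0,70,-17,70,2,0,125,-30,70,5,0,180,-42,70,5]}}

```text
time: 4.22
eef_pos: [0.6077, 0.2915, 0.0715]
tcp_rot: [-0.522, 0.477, 0.522, 0.477]
contact_force: [-0.2, 0.7, 1.4]
width: 0.376
```

Emit:
{"name": "send_rows", "arguments": {"motion": [0,5,0,0,0,0,5,0,0,0,0,5,0,0,0,0,5,0,0,0,0,5,0,0,0]}}

```text
time: 4.85
eef_pos: [0.6107, 0.2924, 0.072]
tcp_rot: [0.522, -0.477, -0.522, -0.478]
contact_force: [0.0, -0.1, -0.0]
width: 0.377
```

```bash
python3 st.py; python3 wr.py w2
```

```text
t 4.85 pos [610.7 292.4  72. ] toolx [ 0.  0. -1.] jawyaw 95.1 F [ 0.  -0.1 -0. ] w 0.377 q6 -1.25
```

View pics/w2.png

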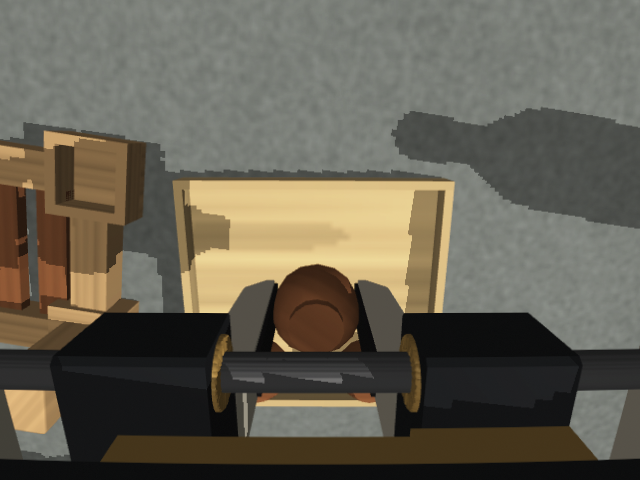

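The foot is held between the fingers at about (316,310), over the tray, whose near wall is at row 181. The socket shows at top left, about (92,175). I'll check the tray outline and measure the socket from this view.

```bash
python3 - <<'E'
from fit import *
C,im=ldw('w2')
print('near tray corners',at_z(C,[(174,181),(455,182)],.018).round(4))
p=np.array([.6366,.294]);a=np.radians(5.1)
for sy in(.08,-.08): print('expected',(p+[np.cos(a)*-.075-np.sin(a)*sy,np.sin(a)*-.075+np.cos(a)*sy]).round(4))
cv2.imwrite('pics/w2z.png',cv2.resize(im[110:320,0:200],None,fx=3,fy=2.8,interpolation=cv2.INTER_CUBIC))
E
```

```text
near tray corners [[0.5705 0.2089 0.018 ]
 [0.5571 0.3675 0.018 ]]
expected [0.5548 0.367 ]
expected [0.569  0.2076]
```

View pics/w2z.png

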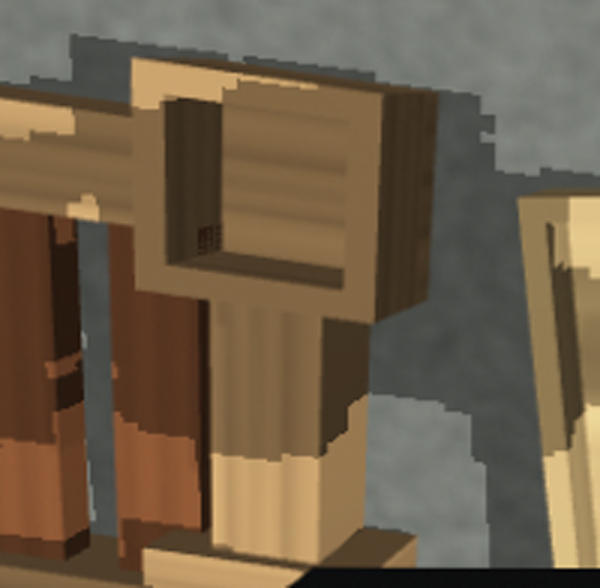

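Emit:
{"name": "send_rows", "arguments": {"motion": [0,0,0,-30,0,0,0,0,-54,0,0,0,0,-64,0,0,0,0,-64,0,0.55,0,0,-64,0]}}

```text
time: 5.52
eef_pos: [0.6114, 0.2924, 0.0084]
tcp_rot: [0.522, -0.477, -0.521, -0.478]
contact_force: [0.8, -0.4, 0.2]
width: 0.44
```

Emit:
{"name": "send_rows", "arguments": {"motion": [0.6,0,0,0,0,0.6,0,0,0,0,0.6,0,0,60,0,0.6,0,-20,110,0,0.6,-40,-60,120,-5]}}

```text
time: 6.15
eef_pos: [0.573, 0.2325, 0.1317]
tcp_rot: [-0.501, 0.498, 0.499, 0.502]
contact_force: [-0.7, -0.6, -0.2]
width: 0.599
```

```bash
python3 st.py; python3 wr.py w3
```

```text
t 6.15 pos [573.  232.5 131.7] toolx [ 0.005  0.002 -1.   ] jawyaw 90.0 F [-0.7 -0.6 -0.2] w 0.599 q6 -1.23
```

View pics/w3.png

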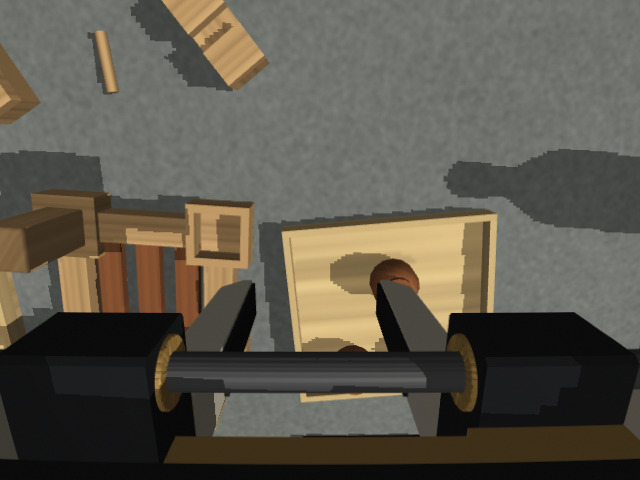

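The small foot stands in its tray at about (394,278). Now block A.

Emit:
{"name": "send_rows", "arguments": {"motion": [0.55,-35,-16,0,9,0.55,-70,-32,0,18,0.55,-105,-48,0,28,0.55,-138,-63,0,37.5,0.55,-138,-63,0,37.5]}}

```text
time: 6.82
eef_pos: [0.4319, 0.1686, 0.1281]
tcp_rot: [0.635, -0.312, -0.634, -0.312]
contact_force: [-0.1, -0.4, 0.3]
width: 0.55
```

```bash
python3 st.py; python3 wr.py w4
```

```text
t 6.83 pos [431.9 168.6 128.1] toolx [ 0.001  0.    -1.   ] jawyaw 127.6 F [-0.1 -0.4  0.3] w 0.55 q6 -1.91
```

View pics/w4.png

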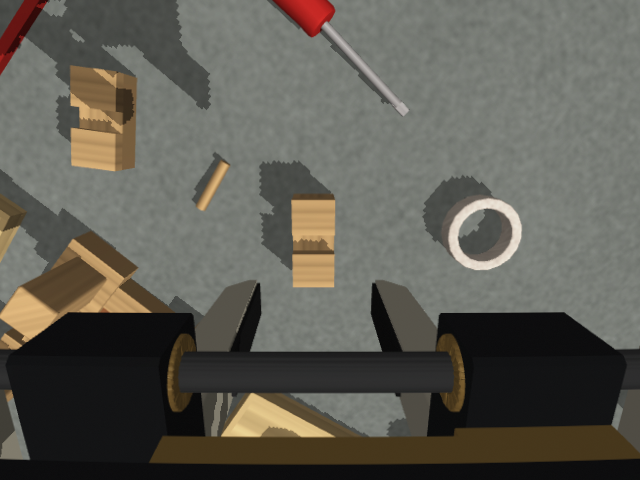

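Block A is square to the jaws at about (313,242), and block B is at (103,118).

```bash
python3 - <<'E'
from fit import *
y=np.radians([30,45])
print(refit(BL,'w4',(314,225),[.4346,.1694,y]),refit(BL,'w4',(314,225),[.4346,.1694,y],[('top',(217,243)),('scene',(383,302))]))
print(refit(BL,'w4',(100,90),[.4545,.0015,y]),refit(BL,'w4',(100,90),[.4545,.0015,y],[('top',(306,231)),('scene',(320,249))]))
E
```

```text
(array([ 0.437 ,  0.17  , -0.0075]), np.float64(37.6), np.float64(0.021), np.uint64(3925)) (array([ 0.4345,  0.1691, -0.0005]), np.float64(37.7), np.float64(0.345), np.uint64(3925))
(array([ 4.571e-01, -2.000e-04, -4.000e-03]), np.float64(29.6), np.float64(0.045), np.uint64(6276)) (array([0.4552, 0.0021, 0.0008]), np.float64(29.8), np.float64(0.353), np.uint64(6276))
```

Emit:
{"name": "send_rows", "arguments": {"motion": [0.55,2,1,-50,0,0.55,2,1,-90,0,0.55,2,1,-115,0,0.55,2,1,-124,0,0.55,2,1,-124,0]}}

```text
time: 7.5
eef_pos: [0.4355, 0.1703, 0.0037]
tcp_rot: [-0.634, 0.313, 0.634, 0.313]
contact_force: [0.6, 0.0, 0.9]
width: 0.552
```

Emit:
{"name": "send_rows", "arguments": {"motion": [0,0,0,0,0,0,0,0,0,0,0,0,0,0,0,0,0,0,0,0,0,0,0,0,0]}}

```text
time: 8.12
eef_pos: [0.4355, 0.1703, 0.0043]
tcp_rot: [0.634, -0.312, -0.634, -0.313]
contact_force: [-1.6, 0.1, 6.3]
width: 0.321
```

Emit:
{"name": "send_rows", "arguments": {"motion": [0,0,0,50,0,0,10,-45,80,0,0,30,-100,100,-8,0,50,-155,100,-17,0,70,-210,100,-26]}}

```text
time: 8.75
eef_pos: [0.5056, -0.0418, 0.1042]
tcp_rot: [0.547, -0.448, -0.546, -0.449]
contact_force: [0.4, 1.2, -0.8]
width: 0.316
```

Emit:
{"name": "send_rows", "arguments": {"motion": [0,25,-55,0,-6,0,50,-110,0,-11.5,0,75,-165,0,-11.5,0,100,-223,0,-11.5,0,100,-223,0,-11.5]}}

```text
time: 9.38
eef_pos: [0.6055, -0.2661, 0.1025]
tcp_rot: [-0.499, 0.501, 0.5, 0.5]
contact_force: [-0.6, 1.1, -1.2]
width: 0.318
```

```bash
python3 st.py; python3 wr.py w5
```

```text
t 9.38 pos [ 605.5 -266.1  102.5] toolx [-0.001  0.    -1.   ] jawyaw 89.9 F [-0.6  1.1 -1.2] w 0.318 q6 -2.02
```

View pics/w5.png

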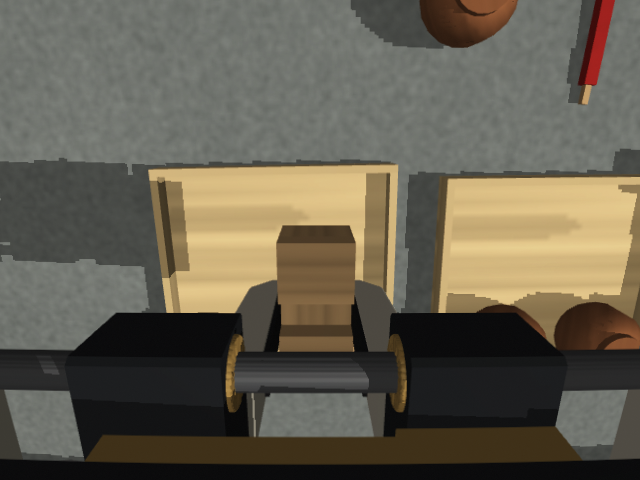

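```bash
python3 - <<'E'
from fit import *
C,im=ldw('w5')
print('block tray near corners',at_z(C,[(150,170),(397,165)],.018).round(4),'large tray',at_z(C,[(444,178)],.018).round(4))
for p,a in(((.6259,-.2937),.3),((.6317,-.1003),.6)):
  a=np.radians(a)
  for sy in(.08,-.08): print('exp',(np.array(p)+[np.cos(a)*-.075-np.sin(a)*sy,np.sin(a)*-.075+np.cos(a)*sy]).round(4))
E
python3 st.py
```

```text
block tray near corners [[ 0.554  -0.3716  0.018 ]
 [ 0.5515 -0.2136  0.018 ]] large tray [[ 0.5597 -0.1828  0.018 ]]
exp [ 0.5505 -0.2141]
exp [ 0.5513 -0.3741]
exp [ 0.5559 -0.0211]
exp [ 0.5575 -0.1811]
t 9.43 pos [ 605.  -264.3  102.6] toolx [-0.001  0.001 -1.   ] jawyaw 89.9 F [-0.2  1.   0.6] w 0.32 q6 -2.02
```

Both views put the tray within about 2 mm of each other. The block, held at about (315,265), is over the free floor.

Emit:
{"name": "send_rows", "arguments": {"motion": [0,0,0,-45,0,0,0,0,-78,0,0,0,0,-92,0,0,0,0,-93,0,0,0,0,-93,0]}}

```text
time: 10.05
eef_pos: [0.6057, -0.2628, 0.0121]
tcp_rot: [0.501, -0.5, -0.5, -0.5]
contact_force: [0.6, -0.1, -1.1]
width: 0.319
```

Emit:
{"name": "send_rows", "arguments": {"motion": [0,0,0,-2,0,0,0,0,-2,0,0.45,0,0,-2,0,0.45,0,0,-2,0,0.45,0,0,-2,0]}}

```text
time: 10.68
eef_pos: [0.6051, -0.2629, 0.0087]
tcp_rot: [-0.5, 0.5, 0.5, 0.5]
contact_force: [0.0, -0.7, -0.7]
width: 0.444
```

Emit:
{"name": "send_rows", "arguments": {"motion": [0.45,0,0,40,0,0.45,-10,10,90,0,0.55,-50,50,120,-10,0.55,-80,100,120,-20,0.55,-110,150,120,-30]}}

```text
time: 11.3
eef_pos: [0.494, -0.1117, 0.129]
tcp_rot: [-0.352, 0.613, 0.352, 0.614]
contact_force: [0.0, 1.8, 0.4]
width: 0.544
```

```bash
python3 st.py; python3 wr.py w6
```

```text
t 11.3 pos [ 494.  -111.7  129. ] toolx [ 0.001 -0.    -1.   ] jawyaw 59.7 F [0.  1.8 0.4] w 0.544 q6 -1.31
```

View pics/w6.png

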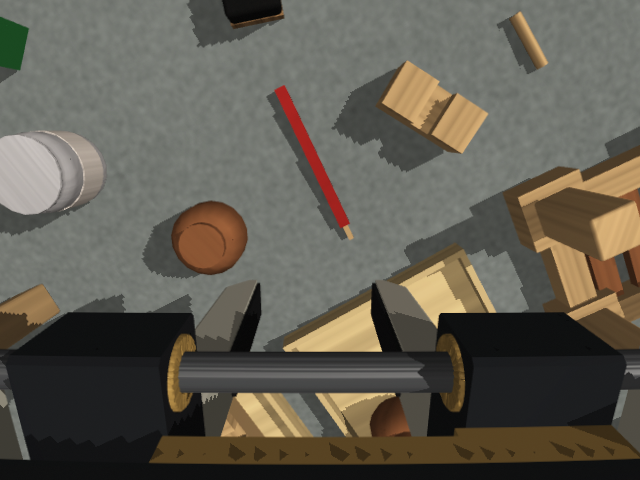

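I turned the wrong way for block B; the jaws need about 120°. This view also shows the large foot at (209,237), the tin at (50,172) and block B at (434,107), so I'll refit from it.

```bash
python3 - <<'E'
from fit import *
y=np.radians([30,45])
print(refit(BL,'w6',(420,95),[.4545,.0015,y]),refit(BL,'w6',(420,95),[.4545,.0015,y],[('top',(306,231)),('scene',(320,249))]))
print(refit(FL,'w6',(209,237),[.453,-.178,[0]]),refit(FL,'w6',(209,237),[.453,-.178,[0]],[('top',(400,231)),('scene',(270,192))]))
E
```

```text
(array([ 0.4564,  0.0031, -0.0049]), np.float64(29.6), np.float64(0.029), np.uint64(5398)) (array([ 0.4556,  0.002 , -0.0013]), np.float64(30.3), np.float64(0.336), np.uint64(5398))
(array([ 0.4557, -0.1808, -0.0083]), np.float64(6.6), np.float64(0.017), np.uint64(4333)) (array([ 0.4545, -0.1782, -0.0021]), np.float64(1.6), np.float64(0.368), np.uint64(4333))
```

Emit:
{"name": "send_rows", "arguments": {"motion": [0.55,-10,30,0,10,0.55,-20,60,0,20,0.55,-30,90,0,30,0.55,-38,113,0,40,0.55,-38,113,0,50]}}

```text
time: 11.98
eef_pos: [0.4568, 0.0014, 0.1289]
tcp_rot: [0.581, -0.403, -0.581, -0.403]
contact_force: [-0.5, 0.0, 0.1]
width: 0.549
```

Emit:
{"name": "send_rows", "arguments": {"motion": [0.55,0,0,0,10,0.55,0,0,0,10,0.55,0,0,0,10,0.55,0,0,0,10,0.55,0,0,0,10]}}

```text
time: 12.6
eef_pos: [0.4571, 0.0001, 0.1286]
tcp_rot: [-0.612, 0.354, 0.612, 0.354]
contact_force: [0.4, 0.7, -0.8]
width: 0.549
```

```bash
python3 st.py; python3 wr.py w7
```

```text
t 12.6 pos [4.571e+02 1.000e-01 1.286e+02] toolx [-0.  0. -1.] jawyaw 120.0 F [ 0.4  0.7 -0.8] w 0.549 q6 -2.15
```

View pics/w7.png

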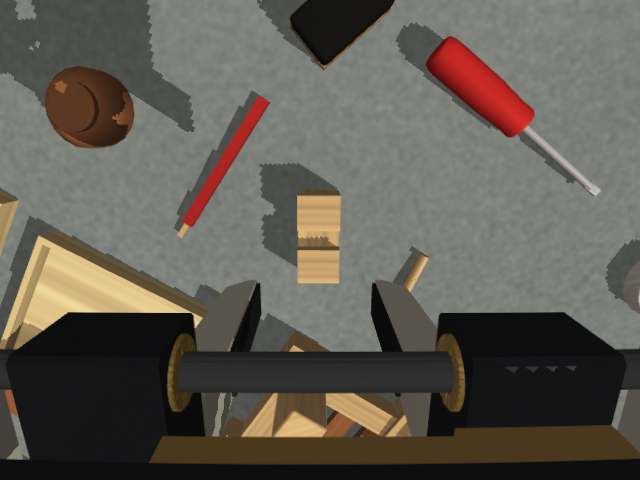

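Emit:
{"name": "send_rows", "arguments": {"motion": [0.55,-1,2,-50,0,0.55,-1,2,-90,0,0.55,-1,2,-115,0,0.55,-1,2,-124,0,0.55,-1,2,-124,0]}}

```text
time: 13.28
eef_pos: [0.4562, 0.0021, 0.0048]
tcp_rot: [-0.612, 0.354, 0.612, 0.353]
contact_force: [0.3, -0.4, 0.0]
width: 0.551
```

Emit:
{"name": "send_rows", "arguments": {"motion": [0,0,0,0,0,0,0,0,0,0,0,0,0,0,0,0,0,0,0,0,0,0,0,0,0]}}

```text
time: 13.9
eef_pos: [0.4565, 0.0021, 0.0053]
tcp_rot: [0.613, -0.353, -0.612, -0.354]
contact_force: [-1.1, 0.5, 6.3]
width: 0.325
```

Emit:
{"name": "send_rows", "arguments": {"motion": [0,0,0,50,0,0,15,-40,90,-6,0,40,-90,100,-14,0,65,-145,100,-22,0,90,-200,100,-30]}}

```text
time: 14.52
eef_pos: [0.5467, -0.1998, 0.1049]
tcp_rot: [-0.499, 0.501, 0.499, 0.501]
contact_force: [0.3, 0.3, 0.1]
width: 0.32
```

Emit:
{"name": "send_rows", "arguments": {"motion": [0,30,-45,0,0,0,50,-95,0,0,0,60,-126,0,0,0,60,-126,0,0,0,60,-126,0,0]}}

```text
time: 15.15
eef_pos: [0.6059, -0.3234, 0.1043]
tcp_rot: [-0.5, 0.5, 0.5, 0.5]
contact_force: [1.0, 0.9, -1.4]
width: 0.317
```

```bash
python3 st.py; python3 wr.py w8
```

```text
t 15.15 pos [ 605.9 -323.4  104.3] toolx [-0.001  0.    -1.   ] jawyaw 90.0 F [ 1.   0.9 -1.4] w 0.317 q6 -2.1
```

View pics/w8.png

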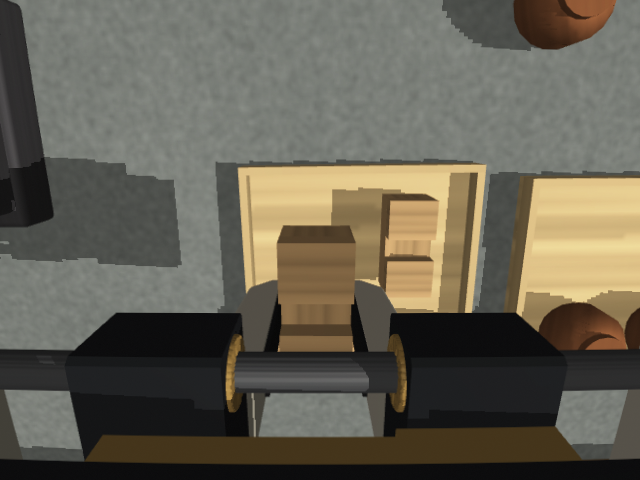

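Block A lies flat, notch up, at (410,245). Block B is held over the left half of the tray, with about 6 mm between finger and wall.

Emit:
{"name": "send_rows", "arguments": {"motion": [0,0,1,-45,0,0,0,1,-78,0,0,0,1,-90,0,0,0,1,-93,0,0,0,1,-93,0]}}

```text
time: 15.82
eef_pos: [0.6067, -0.323, 0.0131]
tcp_rot: [0.501, -0.5, -0.5, -0.5]
contact_force: [1.1, 0.3, -1.1]
width: 0.321
```

Emit:
{"name": "send_rows", "arguments": {"motion": [0,0,0,-1,0,0.42,0,0,-1,0,0.42,0,0,-1,0,0.42,0,0,-1,0,0.42,0,0,20,0]}}

```text
time: 16.45
eef_pos: [0.6053, -0.3224, 0.0308]
tcp_rot: [-0.499, 0.5, 0.501, 0.5]
contact_force: [0.5, -0.7, 0.1]
width: 0.422
```

Emit:
{"name": "send_rows", "arguments": {"motion": [0.42,0,0,40,0,0.7,-20,10,90,0,0.7,-60,40,105,0,0.75,-110,80,105,0,0.75,-151,115,105,0]}}

```text
time: 17.08
eef_pos: [0.4538, -0.2069, 0.1383]
tcp_rot: [0.501, -0.5, -0.499, -0.5]
contact_force: [-0.2, 0.8, 1.7]
width: 0.739
```

```bash
python3 st.py; python3 wr.py w9
```

```text
t 17.07 pos [ 453.8 -206.9  138.3] toolx [ 0.002 -0.001 -1.   ] jawyaw 90.0 F [-0.2  0.8  1.7] w 0.739 q6 -2.05
```

View pics/w9.png

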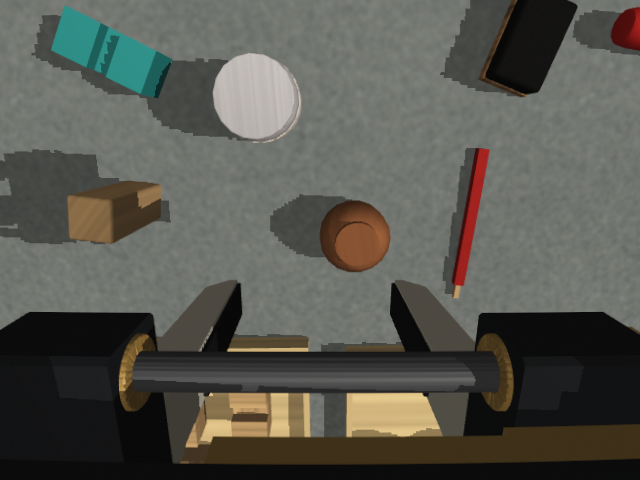

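The large foot is at (355,237) and about 28 mm to +y. The tin is undisturbed at (257,97), and the post is at (110,212).

```bash
python3 - <<'E'
from fit import *
print(refit(FL,'w9',(355,237),[.453,-.178,[0]]))
y=np.radians([-20,0,20])
print(refit(PO,'w9',(110,215),[.428,-.344,y]),refit(PO,'w9',(110,215),[.428,-.344,y],[('top',(491,241)),('scene',(236,138))]))
E
```

```text
(array([ 0.4576, -0.1766, -0.0094]), np.float64(10.3), np.float64(0.028), np.uint64(3908))
(array([ 0.4326, -0.3501, -0.0134]), np.float64(-5.4), np.float64(0.025), np.uint64(4609)) (array([ 0.4295, -0.3439, -0.0035]), np.float64(-5.1), np.float64(0.54), np.uint64(4609))
```

Emit:
{"name": "send_rows", "arguments": {"motion": [0.75,1,28,0,0,0.75,1,28,-40,0,0.75,1,28,-90,0,0.75,1,28,-124,0,0.75,1,28,-133,0]}}

```text
time: 17.75
eef_pos: [0.4556, -0.1796, 0.0031]
tcp_rot: [-0.5, 0.5, 0.501, 0.5]
contact_force: [0.3, -0.1, 0.1]
width: 0.746
```

Emit:
{"name": "send_rows", "arguments": {"motion": [0.75,0,0,0,0,0,0,0,0,0,0,0,0,0,0,0,0,0,0,0,0,0,0,0,0]}}

```text
time: 18.38
eef_pos: [0.4567, -0.18, 0.0047]
tcp_rot: [0.501, -0.5, -0.5, -0.5]
contact_force: [-0.9, 2.1, 7.2]
width: 0.548
```

Emit:
{"name": "send_rows", "arguments": {"motion": [0,0,0,45,0,0,10,5,80,0,0,60,30,80,0,0,110,58,80,0,0,148,79,80,0]}}

```text
time: 19.0
eef_pos: [0.6058, -0.0996, 0.0838]
tcp_rot: [0.5, -0.5, -0.5, -0.5]
contact_force: [0.3, -0.8, 0.1]
width: 0.55
```

Emit:
{"name": "send_rows", "arguments": {"motion": [0,0,0,0,0,0,0,0,-40,0,0,0,0,-64,0,0,0,0,-74,0,0,0,0,-74,0]}}

```text
time: 19.62
eef_pos: [0.6039, -0.1013, 0.0103]
tcp_rot: [0.5, -0.5, -0.5, -0.5]
contact_force: [-0.7, -0.1, -0.7]
width: 0.548
```

Release, rise, and go over to the post with a look on the way.

Emit:
{"name": "send_rows", "arguments": {"motion": [0.75,0,0,-1,0,0.75,0,0,-1,0,0.75,0,0,-1,0,0.75,0,0,40,0,0.75,-10,0,95,0]}}

```text
time: 20.25
eef_pos: [0.5935, -0.1007, 0.1046]
tcp_rot: [-0.499, 0.5, 0.501, 0.499]
contact_force: [0.3, -0.4, 0.1]
width: 0.749
```

Emit:
{"name": "send_rows", "arguments": {"motion": [0.7,-35,-45,40,0,0.6,-65,-95,60,0,0.55,-95,-145,60,0,0.55,-125,-195,60,0,0.55,-163,-244,60,0]}}

```text
time: 20.88
eef_pos: [0.4299, -0.3463, 0.165]
tcp_rot: [0.5, -0.5, -0.5, -0.5]
contact_force: [1.1, -0.6, -0.1]
width: 0.55
```

```bash
python3 st.py; python3 wr.py w10
```

```text
t 20.88 pos [ 429.9 -346.3  165. ] toolx [ 0. -0. -1.] jawyaw 90.0 F [ 1.1 -0.6 -0.1] w 0.55 q6 -2.3
```

View pics/w10.png

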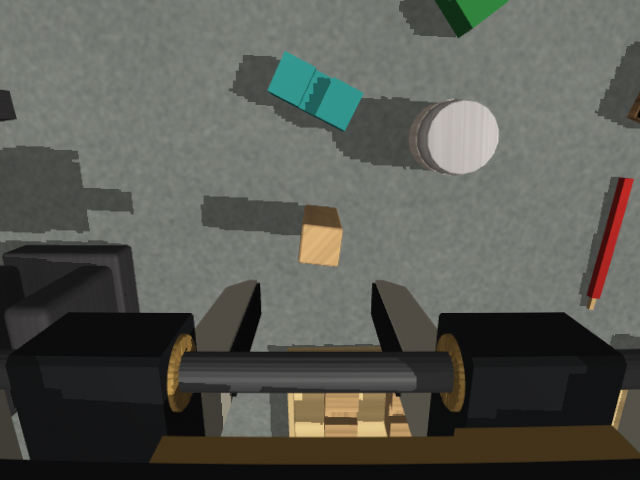

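The post's top face is at about (320,250), turned about 5°, and clear of the turquoise look-alike and the tin.

```bash
python3 - <<'E'
from fit import *
y=np.radians([-20,-5])
print(refit(PO,'w10',(320,235),[.428,-.344,y]),refit(PO,'w10',(320,235),[.428,-.344,y],[('top',(491,241)),('scene',(236,138))]))
C,im=ldw('w10'); m=comp(woodmask(im),(320,235)); print(m.sum())
print(at_z(C,[(321,248)],.078).round(4))
E
```

```text
(array([ 0.4341, -0.3428, -0.0153]), np.float64(-6.0), np.float64(0.031), np.uint64(2280)) (array([ 0.4296, -0.3429, -0.0026]), np.float64(-8.2), np.float64(0.539), np.uint64(2280))
2280
[[ 0.4317 -0.3422  0.078 ]]
```

Emit:
{"name": "send_rows", "arguments": {"motion": [0.55,1,3,0,-6,0.55,1,3,-40,-6,0.55,1,3,-85,-6,0.55,1,3,-118,-6,0.55,1,3,-127,-6]}}

```text
time: 21.55
eef_pos: [0.4314, -0.3412, 0.0359]
tcp_rot: [-0.472, 0.525, 0.474, 0.525]
contact_force: [-0.4, 0.0, 0.6]
width: 0.549
```

Emit:
{"name": "send_rows", "arguments": {"motion": [0.55,0,0,0,0,0,0,0,0,0,0,0,0,0,0,0,0,0,0,0,0,0,0,0,0]}}

```text
time: 22.18
eef_pos: [0.4324, -0.3421, 0.0384]
tcp_rot: [-0.474, 0.525, 0.473, 0.525]
contact_force: [-1.8, 1.5, 6.4]
width: 0.301
```

```bash
python3 - <<'E'
import cv2,numpy as np
im=cv2.imread('pics/w3.png')
cv2.imwrite('pics/w3z.png',cv2.resize(im[180:290,20:280],None,fx=3,fy=3,interpolation=cv2.INTER_CUBIC))
im=cv2.imread('pics/top0.png')
cv2.imwrite('pics/topzz.png',cv2.resize(im[95:195,200:305],None,fx=6,fy=6,interpolation=cv2.INTER_CUBIC))
E
```

```text
(no output)
```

View pics/w3z.png

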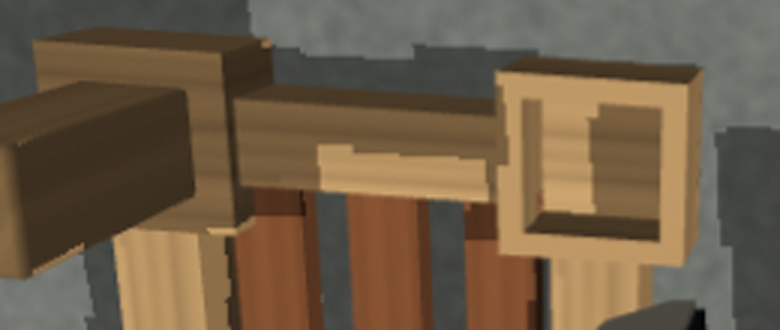

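View pics/topzz.png

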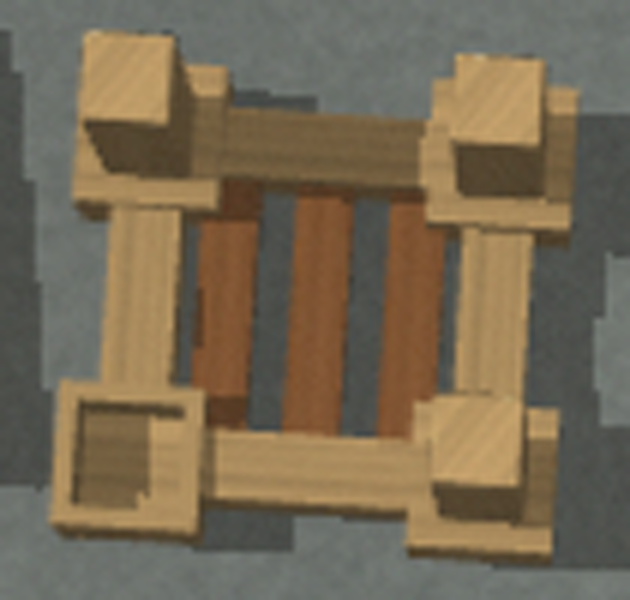

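```bash
python3 - <<'E'
from fit import *
from scipy.optimize import least_squares
def sq(cx,cy,h,z): # image order for top: TL=(+x,+y),TR=(+x,-y),BR=(-x,-y),BL=(-x,+y)
    return [[cx+h,cy+h,z],[cx+h,cy-h,z],[cx-h,cy-h,z],[cx-h,cy+h,z]]
L=np.array(sq(0,0,.023,0)+sq(.104,0,.014,.06)+sq(.104,-.112,.014,.06)+sq(0,-.112,.014,.06))
U=np.array([[62,380],[207,388],[199,529],[53,523],[86,30],[175,37],[168,125],[80,115],[457,53],[545,57],[540,145],[452,137],[437,395],[525,398],[520,487],[432,480]])/6+[200,95]
s=np.array
# wrist: TL=(-x,-y) TR=(-x,+y) BR=(+x,+y) BL=(+x,-y)
def sqw(h,z): return [[-h,-h,z],[-h,h,z],[h,h,z],[h,-h,z]]
Lw=np.array(sqw(.023,0)+sqw(.017,0))
Uw=np.array([[497,70],[700,82],[685,266],[497,250],[523,98],[660,105],[658,240],[527,233]])/3+[20,180]
Uw2=np.array([[132,58],[383,94],[377,322],[137,288]])/[3,2.8]+[0,110]; 
T=cam('top');W,_=ldw('w3');W2,_=ldw('w2')
def res(p,obs,zf):
    c,sn=np.cos(p[2]),np.sin(p[2]);o=[]
    for C,l,u in obs:
        P=l@np.array([[c,sn,0],[-sn,c,0],[0,0,1]])+[p[0],p[1],p[3] if zf else .024]
        o.append((proj(C,P)-u).ravel())
    return np.concatenate(o)
for nm,obs in (('top',[(T,L,U)]),('w3',[(W,Lw,Uw)]),('w2',[(W2,Lw[:4],Uw2)]),('all',[(T,L,U),(W,Lw,Uw),(W2,Lw[:4],Uw2)])):
  for zf in(0,1):
    r=least_squares(lambda p:res(p,obs,zf),[.57,.16,0,.024]); print(nm,zf,(r.x[[0,1,3]]*1000).round(1),np.degrees(r.x[2]).round(1),'rms px',np.sqrt((r.fun**2).mean()).round(2))
E
```

```text
top 0 [569.6 160.1  24. ] -4.1 rms px 0.42
top 1 [570.9 160.5  18.5] -4.0 rms px 0.39
w3 0 [572.5 161.9  24. ] -4.6 rms px 1.05
w3 1 [572.2 162.2  25.1] -4.6 rms px 1.04
w2 0 [572.7 161.6  24. ] -3.8 rms px 0.28
w2 1 [572.8 161.1  23.2] -3.8 rms px 0.24
all 0 [572.3 161.6  24. ] -4.9 rms px 1.02
all 1 [572.5 161.3  23. ] -4.8 rms px 1.0
```

The top camera and two wrist views put the socket at about (571.5, 161.3) mm with yaw −4.3°, in agreement to about 2 mm. I'll lift the post and carry it there, stopping 60 mm short to look again.

Emit:
{"name": "send_rows", "arguments": {"motion": [0,0,0,50,0,0,0,0,100,0,0,15,40,120,0,0,30,95,120,0,0,45,150,120,0]}}

```text
time: 22.8
eef_pos: [0.4773, -0.1904, 0.158]
tcp_rot: [-0.473, 0.525, 0.473, 0.526]
contact_force: [0.5, -0.7, -0.7]
width: 0.301
```

Emit:
{"name": "send_rows", "arguments": {"motion": [0,15,58,0,0,0,35,115,0,1,0,55,170,0,2,0,75,230,0,2,0,94,290,0,2]}}

```text
time: 23.42
eef_pos: [0.571, 0.0991, 0.1578]
tcp_rot: [-0.482, 0.517, 0.482, 0.517]
contact_force: [0.6, 0.0, -0.1]
width: 0.3
```

Emit:
{"name": "send_rows", "arguments": {"motion": [0,0,0,0,0,0,0,0,0,0,0,0,0,0,0,0,0,0,0,0,0,0,0,0,0]}}

```text
time: 24.05
eef_pos: [0.5707, 0.0964, 0.1578]
tcp_rot: [-0.482, 0.517, 0.482, 0.517]
contact_force: [0.3, -0.3, -0.5]
width: 0.297
```

```bash
python3 st.py; python3 wr.py w11;  python3 - <<'E'
import cv2
im=cv2.imread('pics/w11.png')
cv2.imwrite('pics/w11z.png',cv2.resize(im[140:350,240:520],None,fx=2.8,fy=2.8,interpolation=cv2.INTER_CUBIC))
E
```

```text
t 24.05 pos [570.7  96.4 157.8] toolx [ 0.  0. -1.] jawyaw 86.0 F [ 0.3 -0.3 -0.5] w 0.297 q6 -1.38
```

View pics/w11.png

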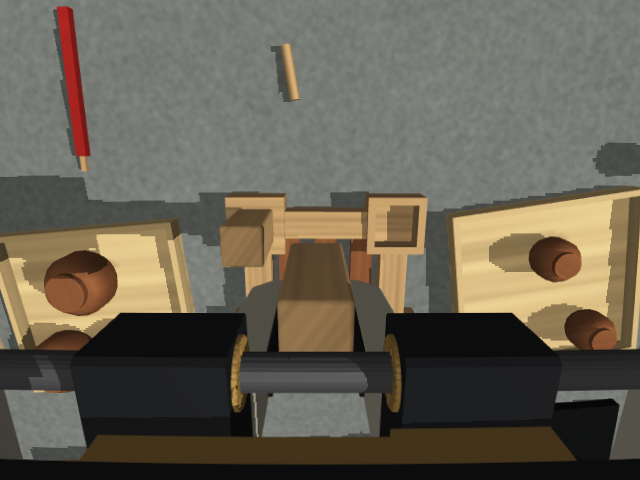

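View pics/w11z.png

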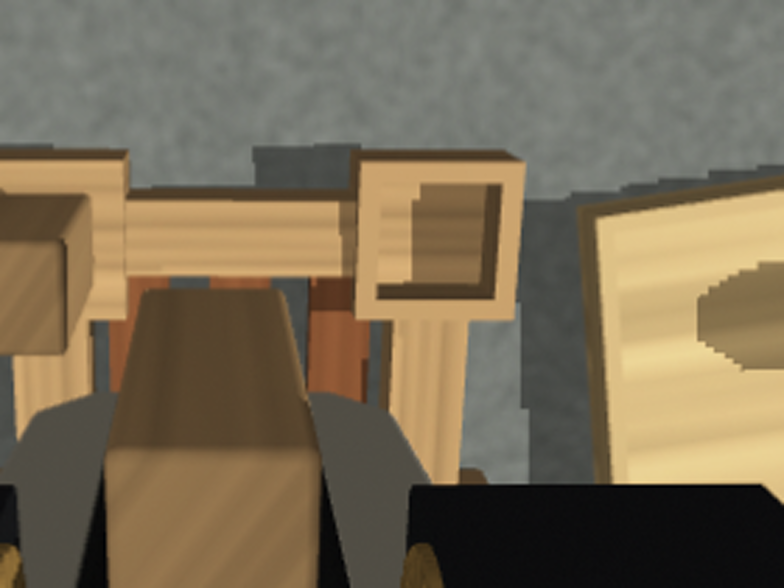

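Both feet stand in their trays at (80,283) and (555,260). The post is held straight, and the socket pocket is at about (397,226). I'll measure the post's offset in the hand and the socket in this same picture.

```bash
python3 - <<'E'
from fit import *
from scipy.optimize import least_squares
C,im=ldw('w11')
f=lambda a:np.array(a)/2.8+[240,140]
b=f([[142,290],[282,290]]);t=f([[107,450],[322,450]])
zt=.1578
B=at_z(C,b,zt-.038);Tp=at_z(C,t,zt+.040)
print('bottom near edge',(B*1000).round(1),'top near edge',(Tp*1000).round(1))
# post center from near edges, tool yaw -4
a=np.radians(-4)
for e in(B,Tp): print('centre',((e.mean(0)[:2]+.014*np.array([np.cos(a),np.sin(a)]))*1000).round(1),'width',np.linalg.norm(e[0]-e[1]).round(4))
def sqw(h,z): return [[-h,-h,z],[-h,h,z],[h,h,z],[h,-h,z]]
Lw=np.array(sqw(.023,0)+sqw(.017,0))
U=f([[360,162],[524,164],[515,320],[356,318],[379,182],[502,184],[495,299],[376,297]])
def res(p,zf):
    c,s=np.cos(p[2]),np.sin(p[2])
    P=Lw@np.array([[c,s,0],[-s,c,0],[0,0,1]])+[p[0],p[1],p[3] if zf else .024]
    return (proj(C,P)-U).ravel()
for zf in(0,1):
    r=least_squares(res,[.57,.16,0,.024],args=(zf,)); print((r.x[[0,1,3]]*1000).round(1),np.degrees(r.x[2]).round(1),np.sqrt((r.fun**2).mean()).round(2))
E
```

```text
bottom near edge [[554.7  84.5 119.8]
 [556.6 111.7 119.8]] top near edge [[553.7  85.1 197.8]
 [555.6 112.  197.8]]
centre [569.6  97.1] width 0.0273
centre [568.6  97.5] width 0.027
[572.8 161.2  24. ] -4.0 0.49
[573.3 161.6  21.9] -4.0 0.46
```

Emit:
{"name": "send_rows", "arguments": {"motion": [0,2,32,0,0,0,3,64,0,0,0,3,64,-40,0,0,3,64,-75,0,0,3,64,-86,0]}}

```text
time: 24.72
eef_pos: [0.5728, 0.1607, 0.0696]
tcp_rot: [-0.482, 0.518, 0.483, 0.516]
contact_force: [-0.2, 0.3, 1.3]
width: 0.304
```

Emit:
{"name": "send_rows", "arguments": {"motion": [0,0,0,0,0,0,0,0,0,0,0,0,0,0,0,0,0,0,0,0,0,0,0,0,0]}}

```text
time: 25.35
eef_pos: [0.5738, 0.161, 0.0719]
tcp_rot: [-0.482, 0.517, 0.482, 0.517]
contact_force: [0.3, -0.0, -1.1]
width: 0.296
```

```bash
python3 st.py; python3 wr.py w12;  python3 - <<'E'
import cv2
im=cv2.imread('pics/w12.png')
cv2.imwrite('pics/w12z.png',cv2.resize(im[140:350,200:480],None,fx=2.8,fy=2.8,interpolation=cv2.INTER_CUBIC))
from plant import imaging
s=imaging.read_camera('scene');cv2.imwrite('pics/sc12.png',cv2.resize(s[250:410,200:420],None,fx=3.6,fy=3.6,interpolation=cv2.INTER_CUBIC))
E
```

```text
t 25.35 pos [573.8 161.   71.9] toolx [ 0.  0. -1.] jawyaw 86.0 F [ 0.3 -0.  -1.1] w 0.296 q6 -1.27
```

View pics/w12z.png

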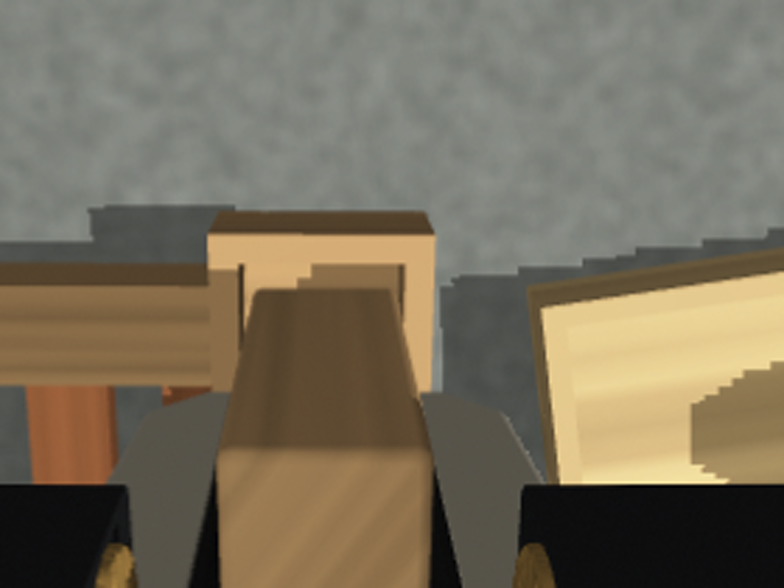

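View pics/sc12.png

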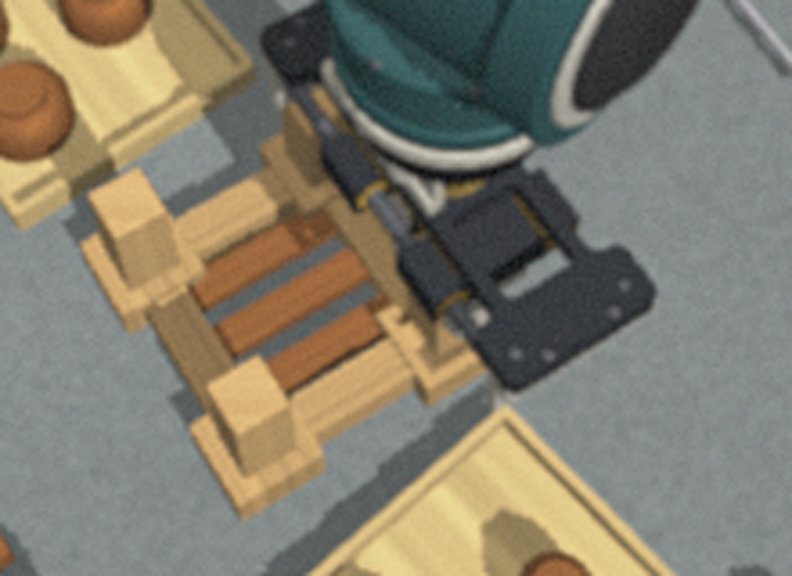

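```bash
python3 - <<'E'
from fit import *
C,im=ldw('w12')
f=lambda a:np.array(a)/2.8+[200,140]
print('post near bottom edge z.0335',(at_z(C,f([[255,290],[393,290]]),.0335)*1000).round(1))
print('pocket near edge z.024',(at_z(C,f([[243,264],[403,264]]),.024)*1000).round(1))
print('outer near edge',(at_z(C,f([[209,234],[435,234]]),.024)*1000).round(1))
E
```

```text
post near bottom edge z.0335 [[557.9 149.3  33.5]
 [559.8 176.2  33.5]]
pocket near edge z.024 [[554.9 146.6  24. ]
 [557.2 178.9  24. ]]
outer near edge [[548.2 140.3  24. ]
 [551.4 185.7  24. ]]
```

The post is 10 mm above the mouth, with 2.8 mm clearance on the near side and centred in y. Going down.

Emit:
{"name": "send_rows", "arguments": {"motion": [0,0,0,-8,0,0,0,0,-15,0,0,0,0,-21,0,0,0,0,-25,0,0,0,0,-25,0]}}

```text
time: 26.08
eef_pos: [0.5736, 0.161, 0.0463]
tcp_rot: [-0.482, 0.517, 0.482, 0.517]
contact_force: [-0.0, -0.9, -1.3]
width: 0.296
```

Emit:
{"name": "send_rows", "arguments": {"motion": [0,0,0,-2,0,0,0,0,-2,0,0,0,0,-2,0,0.5,0,0,-2,0,0.5,0,0,-2,0]}}

```text
time: 26.7
eef_pos: [0.5738, 0.161, 0.0448]
tcp_rot: [-0.482, 0.517, 0.482, 0.517]
contact_force: [-0.5, 0.7, -0.4]
width: 0.466
```

Emit:
{"name": "send_rows", "arguments": {"motion": [0.5,0,0,0,0,0.5,0,0,50,0,0.5,0,0,100,0,0.5,-40,30,130,0,0.5,-90,60,150,0]}}

```text
time: 27.32
eef_pos: [0.4832, 0.2215, 0.1962]
tcp_rot: [-0.482, 0.517, 0.482, 0.518]
contact_force: [-0.4, 0.1, -0.2]
width: 0.501
```

Emit:
{"name": "send_rows", "arguments": {"motion": [0.5,-40,50,0,0,0.5,-60,100,0,0,0.5,-80,150,0,0,0.5,-100,200,0,0,0.5,-120,250,0,0]}}

```text
time: 27.95
eef_pos: [0.3628, 0.4727, 0.1948]
tcp_rot: [-0.482, 0.517, 0.482, 0.517]
contact_force: [0.5, -0.6, -0.1]
width: 0.5
```

```bash
python3 st.py; python3 - <<'E'
from plant import imaging
import cv2
for n in('top','scene'): cv2.imwrite(f'pics/{n}9.png',imaging.read_camera(n))
E
```

```text
t 27.95 pos [362.8 472.7 194.8] toolx [ 0.  0. -1.] jawyaw 86.0 F [ 0.5 -0.6 -0.1] w 0.5 q6 -0.63
```

View pics/top9.png

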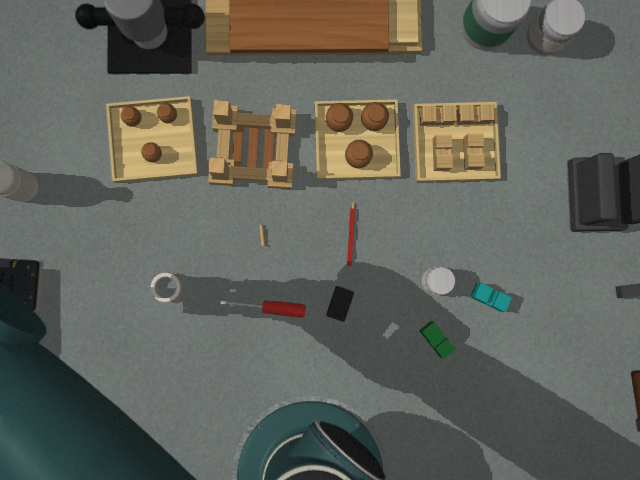

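View pics/scene9.png

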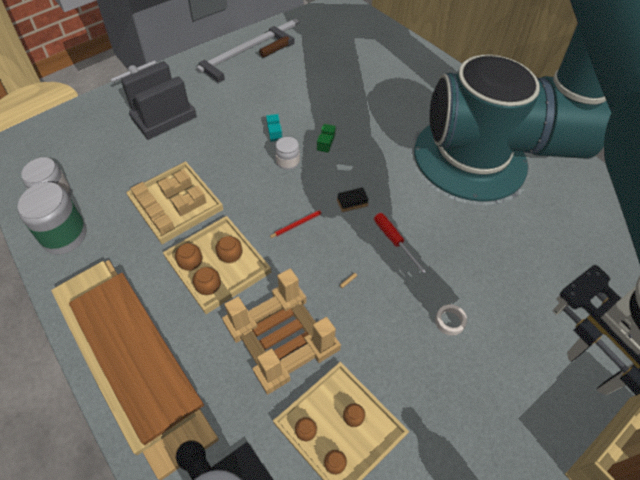

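All parts look sorted, the tin is at (438,280) as before, and the post is in the near-left corner. I'll check its top height and position.

```bash
python3 - <<'E'
import cv2
t=cv2.imread('pics/top9.png');s=cv2.imread('pics/scene9.png')
cv2.imwrite('pics/t9z.png',cv2.resize(t[95:195,200:305],None,fx=6,fy=6,interpolation=cv2.INTER_CUBIC))
cv2.imwrite('pics/s9z.png',cv2.resize(s[260:400,215:355],None,fx=4.2,fy=4.2,interpolation=cv2.INTER_CUBIC))
E
```

```text
(no output)
```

View pics/t9z.png

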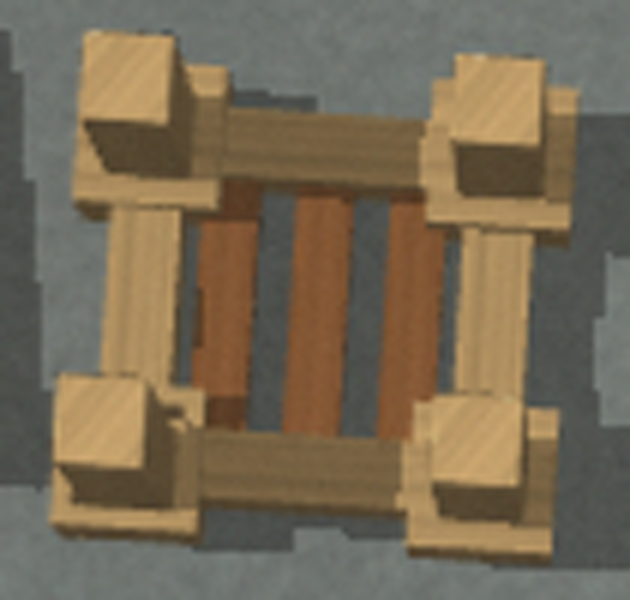

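View pics/s9z.png

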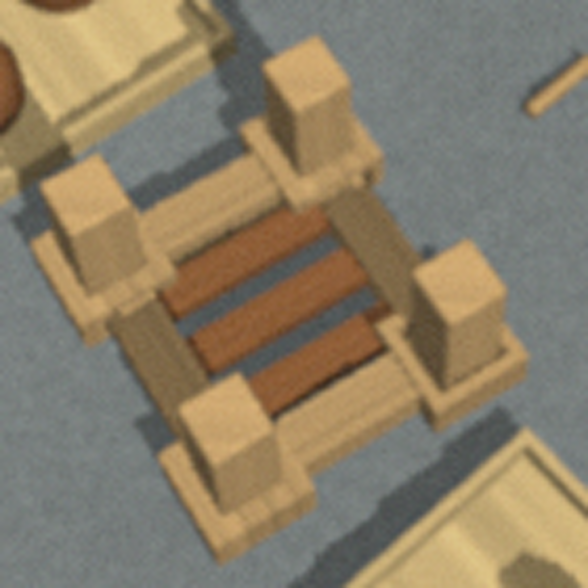

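```bash
python3 - <<'E'
from fit import *
T,S=cam('top'),cam('scene')
ft=lambda a:np.array([a])/6+[200,95]; fs=lambda a:np.array([a])/4.2+[215,260]
P={k:tri([(T,ft(a)),(S,fs(b))]) for k,a,b in(('new',(101,421),(459,282)),('NR',(478,440),(307,76)),('FR',(498,98),(88,192)),('FL',(127,77),(230,415)))}
for k,v in P.items(): print(k,(v*1000).round(1))
print('new expected',((P['NR']+P['FL']-P['FR'])*1000).round(1))
spot=None
C={'top':T,'scene':S}
for n in('tin_mid',):
    for c in C:
        imaging.read_camera(c)
        r=spotter.regions_of(c,n); print(c,[(x['position'],round(x['confidence'],2)) for x in r][:1])
E
python3 st.py
```

```text
new [569.5 161.8  78.9]
NR [562.4  49.1  77.8]
FR [665.7  41.9  81.6]
FL [673.3 153.5  81.5]
new expected [570.  160.8  77.6]
top [([279.8, 435.9], 0.86)]
scene [([247.8, 229.9], 0.57)]
t 28.25 pos [364.1 470.4 194.6] toolx [ 0. -0. -1.] jawyaw 86.0 F [-0.6  0.2 -0.3] w 0.5 q6 -0.63
```

The post's top is within 1.5 mm of where the other three posts predict, in height and in plan. The tin hasn't moved in the top view. Handing in.

```bash
python3 -c "
from plant import manip
print(manip.job_done())"
```

```text
the job is handed in; nothing more can be done
None
```

I sorted all the parts and handed the job in at about 28 s of the 144 s allowed; the hand-in gives no verdict. Both bun feet and both notched blocks are in the trays of their kind, and the corner post is in the empty socket of the frame.

**Last checks:**
- **Feet and blocks:** in the final top and scene pictures they stand upright on the tray floors, blocks notch up. I judged this by eye and did not measure their final heights.
- **Post:** triangulating its top puts it about 1 mm in plan and 1.3 mm in height from where the frame's other three posts predict. It was let go at the height expected for fully home.
- **Tin and look-alikes:** the tin is at the same place in the top picture as at the start, within 1 pixel. The green and turquoise blocks were left alone.
- **Robot:** it is clear of everything. The forces I read after each move stayed below about 10 N.

**Disagreements:**
- **Camera offset:** for the socket, the wrist camera read about 2–3 mm farther in x than the top camera. For the loose parts, its single-view heights came out up to 15 mm too low. I used combined values, and for the socket I measured the post and the pocket in the same wrist picture.
- **Tin detector:** in the scene picture, its last answer was the large foot in its tray rather than the tin, so that one doesn't count as a check.

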